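# Find the socket that fits the shaker's drive nut

## Task

Slide the yellow transport lock of the shaker drive all the way to its end stop, so that the hex nut beneath it is uncovered. Then try the three look-alike sockets on the nut, standing any that does not go on upright on the bench again, and finish while still gripping the one that fits, fully seated on the nut. Leave the glass beaker and the petri dish where they are.

Things in the scene. Friction and masses are not known exactly. Their poses are not given: they have to be found in the camera images.
- shaker_drive: Fixed white housing of an orbital shaker drive, 140 x 200 mm, its top 43 mm above the bench. Origin: centre of underside, on the bench; z up. Its y axis is the way the transport lock opens. Two aluminium guide rails along y at x = -46 and +46 mm (10 mm wide, tops 73 mm above the bench). The drive nut lies at y = -40 mm.
- nut_seat (a point): Centre of the top of the steel flange (52 mm wide, 50 mm above the bench) carrying the fixed brass hex nut; axes as the housing. Nut: 24 mm across flats, 14 mm high (top 3 mm conical; 14 mm stud end 2 mm above it), two flats square to housing x; it cannot turn. A fully seated socket has its underside on this flange; one too small stops 14 mm higher.
- transport_lock (a joint): Transport lock: yellow shutter 82 x 60 x 4 mm (top 74 mm above the bench) sliding along housing +y; 0 = centred over the nut, 0.075 m = fully open, at its end stop. About 3 N moves it; it stays where left. Fully open, its edge is 45 mm from the nut centre. Starts between 0 and 0.02.
- lock_grip (a point): On the black upright grip of the transport lock, on its middle line, 10 mm below its top (97 mm above the bench). The grip is 36 mm along the housing's x, 12 mm thick along y, from 74 to 107 mm above the bench; it moves with the lock.
- socket_a: Socket A. Looks like the other two: steel skirt 40 mm wide, 36 mm high; on it a blue adapter 20 x 20 mm, 40 mm tall, sides along body x and y. Stands bore down. Origin: centre of underside, z up. Hex bore 18 mm deep, two flats square to body x. 0.14-0.28 kg. Of the three bores one is 26.5 mm across flats and fits; the others, 20 and 17 mm, stop on top of the nut; which is which is not visible.
- socket_b: Socket B. Looks like the other two: steel skirt 40 mm wide, 36 mm high; on it a blue adapter 20 x 20 mm, 40 mm tall, sides along body x and y. Stands bore down. Origin: centre of underside, z up. Hex bore 18 mm deep, two flats square to body x. 0.14-0.28 kg. Of the three bores one is 26.5 mm across flats and fits; the others, 20 and 17 mm, stop on top of the nut; which is which is not visible.
- socket_c: Socket C. Looks like the other two: steel skirt 40 mm wide, 36 mm high; on it a blue adapter 20 x 20 mm, 40 mm tall, sides along body x and y. Stands bore down. Origin: centre of underside, z up. Hex bore 18 mm deep, two flats square to body x. 0.14-0.28 kg. Of the three bores one is 26.5 mm across flats and fits; the others, 20 and 17 mm, stop on top of the nut; which is which is not visible.
- beaker: Small clear glass beaker, 47 mm in diameter, 58 mm high, standing on the bench behind the work. Origin: centre of its underside. To be left alone.
- petri_dish: Clear petri dish, 55 mm in diameter, 13 mm high, near the front edge of the bench. Origin: centre of its underside. To be left alone.
There are look-alikes about, which are no part of the job. Leave any red or turquoise look-alike of the socket_b alone.

How it is judged:
On the way, in this order (a step that is already met when the one before it is completed fails the run):
1. the transport lock is slid to its end stop (value of joint transport_lock above 0.072 m), for 0.2 s.
2. the fitting socket is fully seated on the nut (((z of socket_a in the frame of nut_seat between -0.003 and 0.003 m and horizontal distance between socket_a and nut_seat below 0.003 m and angle between socket_a's own z axis and vertical below 0.07 rad) or (z of socket_b in the frame of nut_seat between -0.003 and 0.003 m and horizontal distance between socket_b and nut_seat below 0.003 m and angle between socket_b's own z axis and vertical below 0.07 rad) or (z of socket_c in the frame of nut_seat between -0.003 and 0.003 m and horizontal distance between socket_c and nut_seat below 0.003 m and angle between socket_c's own z axis and vertical below 0.07 rad))), for 0.2 s.
At the end, for the whole second after the job is handed in: The fitting socket is gripped (over 3 N) and seated: underside within 3 mm of the flange, axis within 3 mm and 0.07 rad, at rest. The lock is within 5 mm of its stop. The other two stand on the bench, upright within 0.1 rad, at rest, not touched (value of joint transport_lock above 0.07 m and ((z of socket_a in the frame of nut_seat between -0.003 and 0.003 m and horizontal distance between socket_a and nut_seat below 0.003 m and angle between socket_a's own z axis and vertical below 0.07 rad and contact force between the fingers and socket_a above 3 N and linear speed of socket_a below 0.02 m/s and angle between each of socket_b, socket_c's own z axis and vertical below 0.1 rad and height (world z) of socket_b between -0.006 and 0.006 m and linear speed of each of socket_b, socket_c below 0.03 m/s and contact force between the fingers and socket_b below 0.1 N and height (world z) of socket_c between -0.006 and 0.006 m and contact force between the fingers and socket_c below 0.1 N) or (z of socket_b in the frame of nut_seat between -0.003 and 0.003 m and horizontal distance between socket_b and nut_seat below 0.003 m and angle between socket_b's own z axis and vertical below 0.07 rad and contact force between the fingers and socket_b above 3 N and linear speed of socket_b below 0.02 m/s and angle between each of socket_a, socket_c's own z axis and vertical below 0.1 rad and height (world z) of socket_a between -0.006 and 0.006 m and linear speed of each of socket_a, socket_c below 0.03 m/s and contact force between the fingers and socket_a below 0.1 N and height (world z) of socket_c between -0.006 and 0.006 m and contact force between the fingers and socket_c below 0.1 N) or (z of socket_c in the frame of nut_seat between -0.003 and 0.003 m and horizontal distance between socket_c and nut_seat below 0.003 m and angle between socket_c's own z axis and vertical below 0.07 rad and contact force between the fingers and socket_c above 3 N and linear speed of socket_c below 0.02 m/s and angle between each of socket_a, socket_b's own z axis and vertical below 0.1 rad and height (world z) of socket_a between -0.006 and 0.006 m and linear speed of each of socket_a, socket_b below 0.03 m/s and contact force between the fingers and socket_a below 0.1 N and height (world z) of socket_b between -0.006 and 0.006 m and contact force between the fingers and socket_b below 0.1 N))); the arm keeps its last pose, push and grip.
It fails at once if the glass beaker was shifted by over 30 mm or tipped (distance of beaker from where it was at the start of the episode above 0.03 m or angle between beaker's own z axis and vertical above 0.4 rad).
It fails at once if the petri dish was shifted by over 30 mm (distance of petri_dish from where it was at the start of the episode above 0.03 m).
It also fails if it takes over 72 s, if anything falls off the work surface, if the arm or the gripper's body presses on something with over 40 N, if the wrist force passes 120 N, or if a joint passes its speed limit or range.

## Robot

A 7-joint arm with a two-finger parallel gripper is mounted at the origin on a cart in front of the work surface, level with it; the furniture and walls round the work are solid. World frame = base frame: x ahead of the robot, y to its left, z up, the work surface at z = 0. Lengths are in m, angles in rad, forces in N, time in s.
With the tool pointing down it reaches from about 0.425 to 0.925 m from the base axis. Payload 6.8 kg.
Tool frame: the origin (TCP) lies midway between the tips of the shut fingers; the grasp point (between the pads) lies r.grip_point_offset behind it (r.grip_point_offset is the distance from the TCP to the grasp point, in m); z points along the fingers, y is the direction in which the jaws open and shut (so a half turn about z gives the same grasp; the last joint's range is limited). The gripper opens to 85 mm and grips with 20 to 120 N. Pads are 22 mm wide; open, the fingers measure 114 mm over their backs; the gripper's body (76 mm by 85 mm) begins 54 mm behind the grasp point. The pads swing forward as they close: fully open they stand 13 mm farther back than shut.
Start: joints at [-1.446, 0.477, 0.022, 1.555, -0.011, 1.109, -0.083], TCP at [0.156, 0.657, 0.231] pointing down, gripper open.
Joint ranges: [-2.96, 2.96], [-0.34, 2.1], [-1.41, 1.46], [0.24, 2.44], [-1.37, 4.51], [0.17, 1.92], [-2.96, 2.96]. Speed limits (rad/s): [2.39, 2.39, 3.14, 3.14, 3.14, 3.14, 3.14].

## Interface

Orientations are given as a rotation vector (axis times angle).
In Python, from bench import r gives the robot as it stands. The module is installed in compiled form; this text tells all that it offers.
- The arm moves only by the tool play_rows, never from a script. Its argument "deltas" is a list of rows, each a list of 3 entries, a list of its own where there are three numbers: the finger opening in mm, from 0 to 85.4, then the shift along the tool's x, y, z in mm, then the turn, a rotation vector about the tool's x, y, z in rad. A call has 1 to 8 rows; each row is the pose to reach, as a shift and turn from the pose measured when the call began, along the tool's axes at that moment; what a row does not reach only later rows make up. A row lasts 1/8 s, in which the tool goes at most 62.5 mm and 10.7 degrees, less where a joint would pass 70% of its speed; a pose out of reach is approached as far as the arm can. A call with a gripper value outside its range is refused whole. The fingers move at their own pace and stop on an object; "squeeze" is the grip in N (left out, the last holds). Time passes only in rows, so rows that repeat a pose let the fingers close. It gives the time, the measured TCP pose, the force and the opening at its end, in the units of the state.
- r.get_obs(): the state, without advancing time (a new reading comes with each control period).
- r.grab_frame(name): name is "side" or "top" or "wrist"; returns (picture, depth): 400x640x3 uint8, red, green, blue; 400x640 float32, m along the optical axis (not along the pixel's ray), 0 where there is no reading.
- r.camera_model(name): a dict with "mtx" (3x3 intrinsics, pixels), "rvec" (rotation vector, rad) and "tvec" (3), from world to camera coordinates, as OpenCV has them; the wrist camera has in their place "T_tool_cam" (4x4, takes a point from camera to tool coordinates, whose origin is the TCP and whose axes are the flange's). Camera axes: x right, y down, z forward; pixel columns grow to the right and rows downward; lengths in m; the calibration is good to about 2 mm. A picture is of the moment at which its call begins: read the wrist's pose just before it. camera_model takes no time and is no camera call.
- r.hand_in(): hands the job in, once; it reports no verdict.
The state is a dict: "clock": time; "joints": joint angles; "qvel": joint speeds; "tau": joint torques, N m; "tcp_pos": TCP position; "orientation": TCP orientation; "contact_force": force on the tool from outside, world axes, zero at the start; "moment": the same for the moment, N m; "grip_width": finger opening in m.
Only numpy, scipy, OpenCV 4.12 (cv2) and the standard library are available. Lean on these libraries where they do the work, as an engineer would, in place of code of your own. Each camera call takes 0.05 s, during which the arm holds its last target. There are 200 camera calls.

## Working session

There is one attempt and no reset: what is moved stays moved. The work goes in short steps, Python scripts to look and compute and a tool call to move; the robot and the scene stay as the last step left them, time stands still between calls to the robot, and variables do not carry over. Pictures are saved under pics/ and viewed, about 8 in all and at most 12, crops included, and the job is handed in when it is done.

Besides the shell and the picture viewer there is one more tool, called after ">>>" as name([rows], argument=value, ...), one row to a line, values as JSON. play_rows: Moves the arm, as the interface text tells. Its arguments: {"type":"object","properties":{"deltas":{"type":"array"},"squeeze":{"type":"number"}},"required":["deltas"]}

```bash
mkdir -p pics; cat > h.py <<'E'
import numpy as np, cv2
from scipy.spatial.transform import Rotation as R
from bench import r
def cam(name):
    m=r.camera_model(name); K=np.array(m["mtx"],float)
    if name=="wrist":
        o=r.get_obs(); T=np.eye(4); T[:3,:3]=R.from_rotvec(o["orientation"]).as_matrix(); T[:3,3]=o["tcp_pos"]
        W=T@np.array(m["T_tool_cam"])
    else:
        E=np.eye(4); E[:3,:3]=R.from_rotvec(np.ravel(m["rvec"])).as_matrix(); E[:3,3]=np.ravel(m["tvec"]); W=np.linalg.inv(E)
    return K,W
def grab(name):
    K,W=cam(name); im,d=r.grab_frame(name); return im,d,K,W
def ray(K,W,uv,z):
    uv=np.atleast_2d(uv); d=np.c_[uv,np.ones(len(uv))]@np.linalg.inv(K).T@W[:3,:3].T
    return W[:3,3]+d*((z-W[2,3])/d[:,2])[:,None]
def cloud(d,K,W):
    v,u=np.indices(d.shape); P=np.stack([(u-K[0,2])/K[0,0]*d,(v-K[1,2])/K[1,1]*d,d],-1)
    return P@W[:3,:3].T+W[:3,3]
def save(n,im): cv2.imwrite("pics/"+n+".png",im[...,::-1])
def tool(p):
    "world point -> shift in tool axes, mm"
    o=r.get_obs(); return R.from_rotvec(o["orientation"]).inv().apply(np.asarray(p)-o["tcp_pos"])*1000
E
python3 - <<'E'
from h import *
o=r.get_obs(); print({k:np.round(v,3) for k,v in o.items()}, r.grip_point_offset)
print(R.from_rotvec(o["orientation"]).as_matrix().round(3))
for n in("top","side"):
    im,d,K,W=grab(n); save(n,im); np.savez(n,im=im,d=d,K=K,W=W); print(n,W.round(3),K.round(1), (d>0).mean())
print(np.array(r.camera_model("wrist")["T_tool_cam"]).round(3))
E
```

```text
{'clock': np.float64(0.0), 'joints': array([-1.446,  0.478,  0.022,  1.556, -0.012,  1.109, -0.083]), 'qvel': array([-0.002,  0.001,  0.001,  0.001,  0.001,  0.   , -0.001]), 'tau': array([ 1.0000e-03, -5.9646e+01,  1.6080e+00, -2.8120e+01,  1.2000e-02,
        9.0000e-03,  0.0000e+00]), 'tcp_pos': array([0.156, 0.656, 0.23 ]), 'orientation': array([-3.65e-01, -3.12e+00,  3.00e-03]), 'contact_force': array([ 0.638,  0.119, -0.645]), 'moment': array([0.013, 0.019, 0.045]), 'grip_width': np.float64(0.085)} 0.0187
[[-0.973  0.231 -0.   ]
 [ 0.231  0.973 -0.002]
 [-0.    -0.002 -1.   ]]
top [[ 0.01  -0.984  0.178  0.321]
 [-1.    -0.007  0.013 -0.284]
 [-0.012 -0.178 -0.984  1.342]
 [ 0.     0.     0.     1.   ]] [[459.    0.  319.8]
 [  0.  459.  203.7]
 [  0.    0.    1. ]] 0.9959609375
side [[ 0.933 -0.148  0.327  0.195]
 [-0.359 -0.39   0.848 -1.163]
 [ 0.002 -0.909 -0.417  0.515]
 [ 0.     0.     0.     1.   ]] [[394.2   0.  319.5]
 [  0.  394.2 202.3]
 [  0.    0.    1. ]] 0.91296484375
[[ 0.    -0.954 -0.301  0.076]
 [ 1.     0.    -0.     0.001]
 [ 0.    -0.301  0.954 -0.143]
 [ 0.     0.     0.     1.   ]]
```

View pics/top.png

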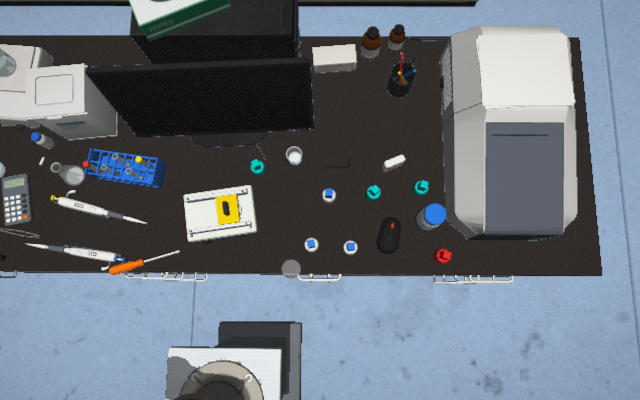

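View pics/side.png

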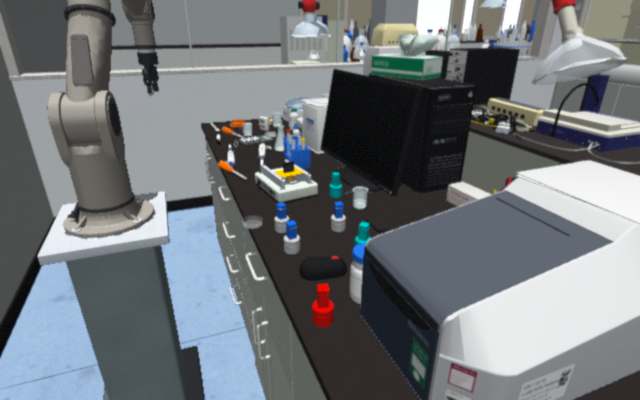

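```bash
python3 - <<'E'
from h import *
z=np.load("top.npz"); im,d,K,W=z["im"],z["d"],z["K"],z["W"]
hsv=cv2.cvtColor(im,cv2.COLOR_RGB2HSV); P=cloud(d,K,W)
def comps(m,zz,amin,box):
    n,l,s,c=cv2.connectedComponentsWithStats(m.astype(np.uint8))
    for i in range(1,n):
        if s[i,4]<amin or not(box[0]<c[i][0]<box[1] and box[2]<c[i][1]<box[3]): continue
        ct=cv2.findContours((l==i).astype(np.uint8),0,2)[0][0][:,0].astype(np.float32)
        w=ray(K,W,ct,zz)[:,:2]*1000
        b=cv2.minAreaRect(w.astype(np.float32))
        print(c[i].round(1),s[i,4],"cen",ray(K,W,c[i],zz)[0].round(4),"rect",np.round(b[0],1),np.round(b[1],1),round(b[2],1),"zdepth",np.percentile(P[l==i][:,2],[10,50,90]).round(3))
H,S,V=hsv[...,0],hsv[...,1],hsv[...,2]
print("blue");comps((H>100)&(H<125)&(S>120)&(V>60),.076,15,(270,400,170,270))
print("yellow");comps((H>20)&(H<35)&(S>150)&(V>90),.074,50,(180,260,180,240))
Z=P[...,2];print("house");m=(Z>.035)&(Z<.15);comps(m,.043,500,(170,270,170,250))
print("whitehouse");comps((S<40)&(V>130),.043,500,(170,270,170,250))
c=im[140:290,170:470]; save("c1",cv2.resize(c[:,:200],None,fx=4,fy=4,interpolation=cv2.INTER_CUBIC))
E
```

```text
blue
[328.5 192.5] 59 cen [ 0.5827 -0.2917  0.076 ] rect [ 582.2 -291.7] [18.5 26. ] 81.2 zdepth [0.056 0.075 0.079]
[310.7 243.4] 48 cen [ 0.4389 -0.2432  0.076 ] rect [ 439.  -243.2] [20.1 17.3] 12.1 zdepth [0.07  0.075 0.08 ]
[350.5 246.2] 52 cen [ 0.4322 -0.353   0.076 ] rect [ 432.3 -353.2] [20.  18.8] 13.9 zdepth [0.072 0.076 0.078]
yellow
[227.3 209.3] 523 cen [ 0.5328 -0.0076  0.074 ] rect [533.3  -6.6] [79.8 60. ] 8.7 zdepth [0.071 0.074 0.078]
house
[219.2 212.9] 3314 cen [0.5275 0.0219 0.043 ] rect [528.1  21.3] [141.5 200. ] 9.2 zdepth [0.04  0.045 0.075]
whitehouse
[217.5 214. ] 2547 cen [0.5243 0.0267 0.043 ] rect [528.1  21.6] [139.9 198.7] 9.0 zdepth [0.039 0.044 0.072]
```

View pics/c1.png

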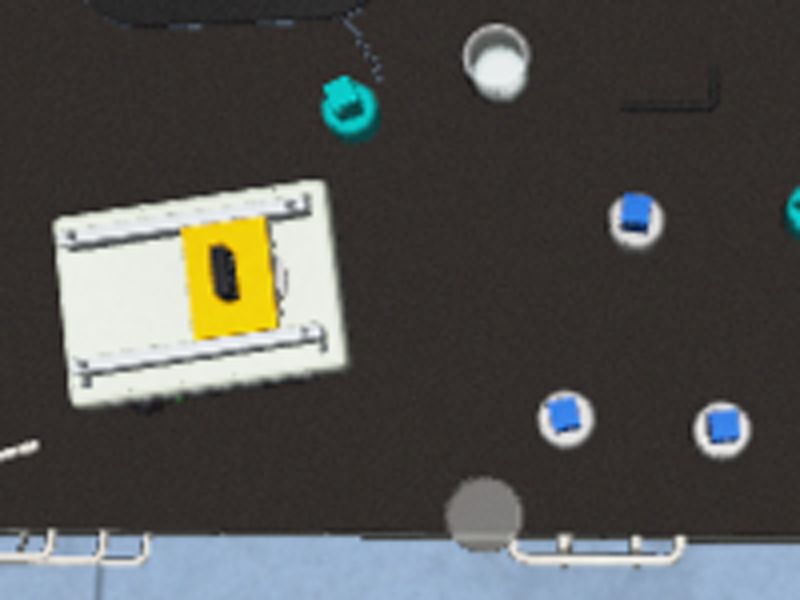

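```bash
python3 - <<'E'
from h import *
print(tool([.533,-.007,.2]).round(1))
E
```

```text
[-520.2 -558.3   31.4]
```

>>> play_rows([
  [85,[-37,-40,0],[0,0,-0.05]],
  [85,[-74,-80,0],[0,0,-0.1]],
  [85,[-111,-120,0],[0,0,-0.15]],
  [85,[-148,-160,0],[0,0,-0.2]],
  [85,[-185,-200,0],[0,0,-0.25]],
  [85,[-222,-240,0],[0,0,-0.3]],
  [85,[-260,-280,0],[0,0,-0.35]],
  [85,[-297,-319,0],[0,0,-0.39]],
])

```text
clock: 1.1
tcp_pos: [0.3716, 0.2755, 0.2309]
orientation: [0.249, -3.131, 0.003]
contact_force: [1.6, 0.6, 0.3]
grip_width: 0.0849
```

```bash
python3 - <<'E'
from h import *
o=r.get_obs();print(o["tcp_pos"],o["joints"].round(2),R.from_rotvec(o["orientation"]).as_matrix().round(3)[:,1])
print(tool([.533,-.007,.2]).round(1))
E
```

```text
[0.37157433 0.27546192 0.23088817] [-0.9   0.12  0.13  2.05 -0.02  0.97  0.98] [-0.158  0.987 -0.002]
[-114.8 -304.3   31.3]
```

>>> play_rows([
  [85,[-19,-51,5],[0,0,0]],
  [85,[-38,-102,10],[0,0,0]],
  [85,[-57,-153,15],[0,0,0]],
  [85,[-77,-204,20],[0,0,0]],
  [85,[-96,-255,25],[0,0,0]],
  [85,[-115,-304,31],[0,0,0]],
  [85,[-115,-304,31],[0,0,0]],
])

```text
clock: 1.98
tcp_pos: [0.5339, -0.0112, 0.1998]
orientation: [0.238, -3.132, 0.006]
contact_force: [-1.5, 0.1, -0.8]
grip_width: 0.0848
```

```bash
python3 - <<'E'
from h import *
o=r.get_obs();print(o["tcp_pos"],R.from_rotvec(o["orientation"]).as_matrix().round(3)[:,1])
im,d,K,W=grab("wrist"); save("w1",im); np.savez("w1",im=im,d=d,K=K,W=W)
P=cloud(d,K,W); hsv=cv2.cvtColor(im,cv2.COLOR_RGB2HSV)
m=(hsv[...,0]>20)&(hsv[...,0]<35)&(hsv[...,1]>150)&(hsv[...,2]>80)
v,u=np.nonzero(m);ct=np.c_[u,v].astype(np.float32)
b=cv2.minAreaRect((ray(K,W,ct,.074)[:,:2]*1000).astype(np.float32));print("yellow",b,np.median(P[m][:,2]))
g=(P[...,2]>.1)&(P[...,2]<.112)&(hsv[...,2]<80)&(abs(P[...,0]-.533)<.05)&(abs(P[...,1]+.007)<.05)
q=P[g][:,:2]*1000; print(len(q)); 
if len(q): print("grip",cv2.minAreaRect(q.astype(np.float32)),q.mean(0))
E
```

```text
[ 0.53385205 -0.01123195  0.19977364] [-0.151  0.989 -0.004]
yellow ((534.3667602539062, -4.790805816650391), (80.6982650756836, 58.95716857910156), 8.806486129760742) 0.07423124872136291
687
grip ((534.4475708007812, -4.717979431152344), (35.341835021972656, 10.826766014099121), 8.936561584472656) [533.52250508  -4.91071992]
```

View pics/w1.png

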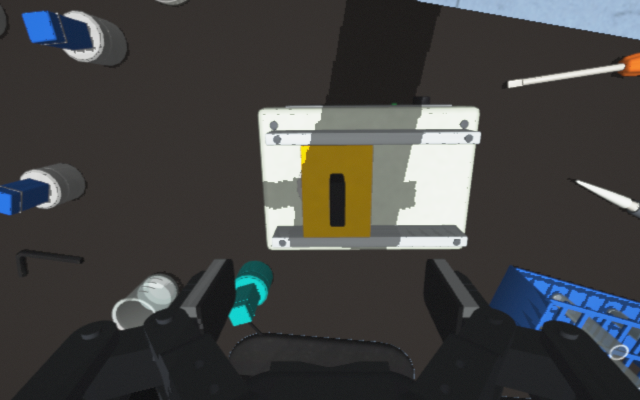

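>>> play_rows([
  [60,[0,6,40],[0,0,0]],
  [60,[0,6,80],[0,0,0]],
  [60,[0,6,105],[0,0,0]],
  [50,[0,6,118],[0,0,0]],
  [6,[0,6,118],[0,0,0]],
  [6,[0,6,118],[0,0,0]],
  [6,[0,6,118],[0,0,0]],
  [6,[0,6,118],[0,0,0]],
], squeeze=40)

```text
clock: 3.02
tcp_pos: [0.5326, -0.003, 0.0828]
orientation: [-0.242, 3.132, -0.004]
contact_force: [-2.3, -1.0, 6.6]
grip_width: 0.0117
```

>>> play_rows([
  [6,[0,10,0],[0,0,0]],
  [6,[0,20,0],[0,0,0]],
  [6,[0,30,0],[0,0,0]],
  [6,[0,40,0],[0,0,0]],
  [6,[0,50,0],[0,0,0]],
  [6,[0,56,0],[0,0,0]],
  [6,[0,60,0],[0,0,0]],
  [6,[0,60,0],[0,0,0]],
])

```text
clock: 4.03
tcp_pos: [0.523, 0.0577, 0.0828]
orientation: [0.244, -3.132, 0.002]
contact_force: [-2.6, -1.4, 5.7]
grip_width: 0.0109
```

>>> play_rows([
  [6,[0,2,0],[0,0,0]],
  [6,[0,4,0],[0,0,0]],
  [6,[0,5,0],[0,0,0]],
  [6,[0,5,0],[0,0,0]],
])

```text
clock: 4.53
tcp_pos: [0.5229, 0.0579, 0.0828]
orientation: [-0.238, 3.132, -0.01]
contact_force: [3.5, -15.7, 0.2]
grip_width: 0.0111
```

>>> play_rows([
  [40,[0,0,0],[0,0,0]],
  [50,[0,0,0],[0,0,0]],
  [60,[0,-2,-20],[0,0,0]],
  [60,[0,-20,-60],[0,0,0]],
  [60,[0,-50,-110],[0,0,0]],
  [60,[0,-75,-118],[0,0,0]],
  [60,[0,-75,-118],[0,0,0]],
])

```text
clock: 5.4
tcp_pos: [0.5349, -0.0161, 0.2024]
orientation: [-0.235, 3.13, -0.009]
contact_force: [-1.2, 0.8, 0.3]
grip_width: 0.0604
```

```bash
python3 - <<'E'
from h import *
o=r.get_obs();print(o["tcp_pos"],R.from_rotvec(o["orientation"]).as_matrix().round(3)[:,1])
im,d,K,W=grab("wrist"); save("w2",im); np.savez("w2",im=im,d=d,K=K,W=W)
P=cloud(d,K,W); hsv=cv2.cvtColor(im,cv2.COLOR_RGB2HSV)
m=(hsv[...,0]>20)&(hsv[...,0]<35)&(hsv[...,1]>150)&(hsv[...,2]>60)&(P[...,2]>.07)&(P[...,2]<.08)
print("yellow",cv2.minAreaRect((P[m][:,:2]*1000).astype(np.float32)))
near=np.hypot(P[...,0]-.5343,P[...,1]+.018)<.03
for a,b in((.0615,.069),(.055,.069),(.0475,.0525)):
    g=near&(P[...,2]>a)&(P[...,2]<b); q=(P[g][:,:2]*1000).astype(np.float32)
    print(a,b,len(q),cv2.minEnclosingCircle(q),q.mean(0),cv2.minAreaRect(q))
n=near&(P[...,2]<.08); v,u=np.nonzero(n); print(u.min(),u.max(),v.min(),v.max())
c=im[v.min()-40:v.max()+40,u.min()-60:u.max()+60]; save("w2c",cv2.resize(c,None,fx=3,fy=3))
E
```

```text
[ 0.53486864 -0.01613987  0.20240138] [-0.149  0.989 -0.006]
yellow ((524.6962890625, 58.61860656738281), (81.21668243408203, 60.03402328491211), 9.709729194641113)
0.0615 0.069 528 ((536.2989501953125, -15.395292282104492), 13.404122352600098) [535.7446   -15.146923] ((536.7069702148438, -15.802919387817383), (24.097871780395508, 25.222030639648438), 22.467763900756836)
0.055 0.069 637 ((536.8260498046875, -15.13231372833252), 13.789085388183594) [535.3705  -15.26315] ((536.4644775390625, -14.979662895202637), (24.19062614440918, 26.774059295654297), 70.4504623413086)
0.0475 0.0525 1666 ((536.57080078125, -15.05590534210205), 25.862424850463867) [534.91516  -15.372326] ((536.3705444335938, -15.425985336303711), (51.18408203125, 50.561771392822266), 9.040980339050293)
296 359 148 210
```

View pics/w2c.png

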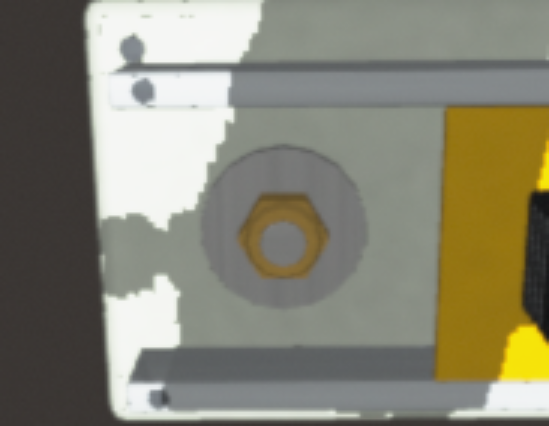

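>>> play_rows([
  [60,[26,-42,0],[0,0,0]],
  [60,[52,-84,0],[0,0,0]],
  [60,[78,-126,0],[0,0,0]],
  [60,[104,-168,0],[0,0,0]],
  [60,[129,-210,0],[0,0,0]],
  [60,[129,-210,0],[0,0,0]],
])

```text
clock: 6.2
tcp_pos: [0.4366, -0.2433, 0.2016]
orientation: [0.231, -3.132, 0.008]
contact_force: [0.1, 0.1, 0.2]
grip_width: 0.0599
```

```bash
cat >> h.py <<'E'
def sock(cx,cy,name=None,rad=.045):
    im,d,K,W=grab("wrist"); P=cloud(d,K,W); hsv=cv2.cvtColor(im,cv2.COLOR_RGB2HSV)
    if name: save(name,im)
    b=(hsv[...,0]>100)&(hsv[...,0]<125)&(hsv[...,1]>100)
    near=np.hypot(P[...,0]-cx,P[...,1]-cy)<rad
    t=b&near&(P[...,2]>.070)&(P[...,2]<.082)
    n,l,s,c=cv2.connectedComponentsWithStats(t.astype(np.uint8)); i=1+np.argmax(s[1:,4])
    v,u=np.nonzero(l==i); q=ray(K,W,np.c_[u,v].astype(float),.076)[:,:2]*1000
    R_=cv2.minAreaRect(q.astype(np.float32)); print("top",np.round(R_[0],1),np.round(R_[1],1),round(R_[2],1),"depth z",np.median(P[l==i][:,2]).round(4))
    k=near&(P[...,2]>.031)&(P[...,2]<.041)
    if k.sum()>20: print("skirt top circ",cv2.minEnclosingCircle((P[k][:,:2]*1000).astype(np.float32)))
    o=r.get_obs(); A=R.from_rotvec(o["orientation"]).as_matrix()
    print("tcp",o["tcp_pos"].round(4),"tool yaw deg",np.degrees(np.arctan2(-A[0,1],A[1,1])).round(1),"zaxis",A[:,2].round(4))
    print("shift to top (z .04)",tool([R_[0][0]/1000,R_[0][1]/1000,.04]).round(1))
E
python3 -c "
from h import *
sock(.439,-.243,'s1')"
```

```text
top [ 440.7 -241.2] [21.1 19.8] 14.6 depth z 0.0761
skirt top circ ((441.73858642578125, -241.11634826660156), 20.092510223388672)
tcp [ 0.4378 -0.2411  0.2015] tool yaw deg 8.6 zaxis [-3.0e-04 -4.3e-03 -1.0e+00]
shift to top (z .04) [-3.000e+00  1.000e-01  1.615e+02]
```

View pics/s1.png

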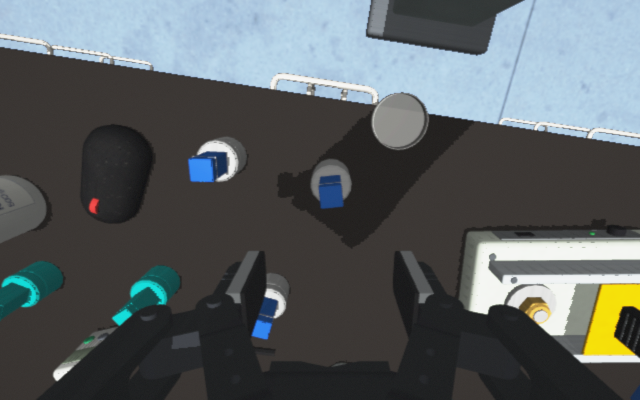

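>>> play_rows([
  [60,[-3,0,50],[0,0,-0.05]],
  [50,[-3,0,100],[0,0,-0.105]],
  [45,[-3,0,140],[0,0,-0.105]],
  [45,[-3,0,160],[0,0,-0.105]],
  [12,[-3,0,160],[0,0,-0.105]],
  [12,[-3,0,160],[0,0,-0.105]],
  [12,[-3,0,160],[0,0,-0.105]],
  [12,[-3,0,160],[0,0,-0.105]],
], squeeze=70)

```text
clock: 7.25
tcp_pos: [0.4412, -0.2412, 0.0421]
orientation: [-0.4, 3.116, -0.007]
contact_force: [-0.3, -0.2, -1.8]
grip_width: 0.019
```

>>> play_rows([
  [12,[0,0,-50],[0,0,0]],
  [12,[0,0,-100],[0,0,0]],
  [12,[-20,26,-140],[0,0,0.02]],
  [12,[-55,72,-150],[0,0,0.05]],
  [12,[-90,117,-150],[0,0,0.096]],
  [12,[-125,163,-150],[0,0,0.096]],
  [12,[-149,194,-150],[0,0,0.096]],
  [12,[-149,194,-150],[0,0,0.096]],
])

```text
clock: 8.25
tcp_pos: [0.5372, -0.011, 0.1913]
orientation: [-0.26, 3.129, -0.005]
contact_force: [-0.6, -0.2, -1.6]
grip_width: 0.0194
```

```bash
cat >> h.py <<'E'
def st(target=None):
    o=r.get_obs(); A=R.from_rotvec(o["orientation"]).as_matrix()
    print("t",o["clock"].round(2),"tcp",o["tcp_pos"].round(4),"yaw",np.degrees(np.arctan2(-A[0,1],A[1,1])).round(1),"z",A[:,2].round(4),"F",o["contact_force"].round(1),"M",o["moment"].round(2),"w",o["grip_width"].round(4))
    if target is not None: print("shift",tool(target).round(1))
E
python3 -c "
from h import *
st([.5364,-.016,.112])"
```

```text
Traceback (most recent call last):
  File "h.py", line 40, in st
    print("t",o["clock"].round(2),"tcp",o["tcp_pos"].round(4),"yaw",np.degrees(np.arctan2(-A[0,1],A[1,1])).round(1),"z",A[:,2].round(4),"F",o["contact_force"].round(1),"M",o["moment"].round(2),"w",o["grip_width"].round(4))
              ^^^^^^^^^^^^^^^^
AttributeError: 'float' object has no attribute 'round'
```

```bash
sed -i 's/o\["clock"\].round(2)/o["clock"]/; s/o\["grip_width"\].round(4)/o["grip_width"]/' h.py
python3 -c "
from h import *
st([.5364,-.016,.112])
im,d,K,W=grab('wrist')
st([.5364,-.016,.112])"
```

```text
t 8.25 tcp [ 0.5372 -0.011   0.1913] yaw 9.5 z [ 0.0017 -0.0031 -1.    ] F [-0.6 -0.2 -1.6] M [-0.02  0.09 -0.02] w 0.019389394653021565
shift [ 1.7 -4.5 79.3]
t 8.3 tcp [ 0.5363 -0.0137  0.1913] yaw 9.3 z [ 9.0e-04 -4.3e-03 -1.0e+00] F [-0.6 -0.5 -3.2] M [-0.04  0.03 -0.08] w 0.019272449742805637
shift [ 0.3 -1.9 79.3]
```

>>> play_rows([
  [12,[0,-2,30],[0,0,0]],
  [12,[0,-2,60],[0,0,0]],
  [12,[0,-2,76],[0,0,0]],
  [12,[0,-2,76],[0,0,0]],
  [12,[0,-2,76],[0,0,0]],
])

```text
clock: 8.93
tcp_pos: [0.5374, -0.0165, 0.1163]
orientation: [-0.254, 3.129, -0.007]
contact_force: [-0.5, 0.6, -1.8]
grip_width: 0.0197
```

```bash
python3 -c "
from h import *
st([.5364,-.0160,.104])"
```

```text
t 8.925 tcp [ 0.5374 -0.0165  0.1163] yaw 9.3 z [ 0.0025 -0.0042 -1.    ] F [-0.5  0.6 -1.8] M [ 0.02 -0.01  0.03] w 0.019656946767361374
shift [ 0.9  0.7 12.3]
```

>>> play_rows([
  [12,[0.7,0.5,5],[0,0,0]],
  [12,[0.7,0.5,9],[0,0,0]],
  [12,[0.7,0.5,12],[0,0,0]],
  [12,[0.7,0.5,15],[0,0,0]],
  [12,[0.7,0.5,15],[0,0,0]],
])

```text
clock: 9.55
tcp_pos: [0.5376, -0.0162, 0.1034]
orientation: [-0.253, 3.128, -0.005]
contact_force: [-5.5, 0.5, 21.5]
grip_width: 0.0194
```

```bash
python3 -c "
from h import *
st([.5364,-.0160,.092])"
```

```text
t 9.55 tcp [ 0.5376 -0.0162  0.1034] yaw 9.3 z [ 0.0039 -0.0029 -1.    ] F [-5.5  0.5 21.5] M [0.14 1.7  0.01] w 0.01942346960386375
shift [ 1.2  0.4 11.4]
```

>>> play_rows([
  [12,[0.7,0,0],[0,0,0]],
  [12,[1.4,0,0],[0,0,0]],
  [12,[2,0,0],[0,0,0]],
  [12,[2,0,0],[0,0,0]],
])

```text
clock: 10.05
tcp_pos: [0.5371, -0.0162, 0.1041]
orientation: [-0.253, 3.125, -0.005]
contact_force: [1.2, -0.6, 5.2]
grip_width: 0.019
```

```bash
python3 -c "
from h import *
st([.5364,-.0160,.092])"
```

```text
t 10.05 tcp [ 0.5371 -0.0162  0.1041] yaw 9.3 z [ 0.0069 -0.0026 -1.    ] F [ 1.2 -0.6  5.2] M [ 0.2  -0.27 -0.04] w 0.01898395354904956
shift [ 0.7  0.4 12.1]
```

>>> play_rows([
  [12,[0,0,3],[0,0,0]],
  [12,[0,0,4],[0,0,0]],
  [12,[0,0,4],[0,0,0.09]],
  [12,[0,0,4],[0,0,0.17]],
  [12,[0,0,4],[0,0,0.17]],
])

```text
clock: 10.68
tcp_pos: [0.54, -0.0165, 0.1035]
orientation: [0.015, 3.129, -0.002]
contact_force: [-4.4, -0.6, 32.5]
grip_width: 0.0196
```

```bash
python3 -c "
from h import *
st([.5364,-.0160,.092])"
```

```text
t 10.675 tcp [ 0.54   -0.0165  0.1035] yaw -0.6 z [ 0.0123 -0.0015 -0.9999] F [-4.4 -0.6 32.5] M [0.01 1.63 0.06] w 0.01958175211124558
shift [ 3.7  0.5 11.5]
```

>>> play_rows([
  [12,[1,0,-4],[0,0,0]],
  [12,[3.6,0.5,-6],[0,0,0.17]],
  [12,[3.6,0.5,-6],[0,0,0.356]],
  [12,[3.6,0.5,-6],[0,0,0.356]],
  [12,[3.6,0.5,-6],[0,0,0.356]],
])

```text
clock: 11.3
tcp_pos: [0.536, -0.016, 0.1091]
orientation: [0.563, 3.079, 0.0]
contact_force: [-0.3, 0.2, -3.1]
grip_width: 0.0187
```

```bash
python3 -c "
from h import *
st([.5364,-.0160,.102])"
```

```text
t 11.3 tcp [ 0.536  -0.016   0.1091] yaw -20.7 z [ 0.0115 -0.0019 -0.9999] F [-0.3  0.2 -3.1] M [0.03 0.04 0.01] w 0.018690008454406534
shift [-0.3  0.1  7.1]
```

```bash
cat >> h.py <<'E'
_st=st
def st(target=None):
    _st(target); A=R.from_rotvec(r.get_obs()["orientation"]).as_matrix()
    print("level rotvec",np.cross([0,0,1],A.T@[0,0,-1]).round(4))
E
python3 -c "
from h import *
st([.5364,-.0160,.104])"
```

```text
t 11.3 tcp [ 0.536  -0.016   0.1091] yaw -20.7 z [ 0.0115 -0.0019 -0.9999] F [-0.3  0.2 -3.1] M [0.03 0.04 0.01] w 0.018690008454406534
shift [-0.3  0.1  5.1]
level rotvec [ 0.0023  0.0114 -0.    ]
```

>>> play_rows([
  [12,[0,0,0],[0.002,0.011,0]],
  [12,[0,0,3],[0.002,0.011,0]],
  [12,[0,0,6],[0.002,0.011,0]],
  [12,[0,0,8],[0.002,0.011,0]],
  [12,[0,0,8],[0.002,0.011,0]],
])

```text
clock: 11.92
tcp_pos: [0.5366, -0.0162, 0.1037]
orientation: [0.566, 3.09, 0.004]
contact_force: [-9.7, 1.3, 30.9]
grip_width: 0.019
```

```bash
python3 -c "
from h import *
st([.5364,-.0160,.104])"
```

```text
t 11.925 tcp [ 0.5366 -0.0162  0.1037] yaw -20.8 z [ 0.0011  0.0024 -1.    ] F [-9.7  1.3 30.9] M [ 0.16  2.44 -0.02] w 0.01897187914734024
shift [ 0.2  0.1 -0.3]
level rotvec [ 0.0026  0.0002 -0.    ]
```

>>> play_rows([
  [12,[0,0,-5],[0,0,0]],
  [12,[1.8,-0.5,-6],[0,0,-0.17]],
  [12,[1.8,-0.5,-6],[0.003,0,-0.34]],
  [12,[1.8,-0.5,-6],[0.003,0,-0.522]],
  [12,[1.8,-0.5,-6],[0.003,0,-0.522]],
  [12,[1.8,-0.5,-6],[0.003,0,-0.522]],
  [12,[1.8,-0.5,0],[0.003,0,-0.522]],
  [12,[1.8,-0.5,1],[0.003,0,-0.522]],
])

```text
clock: 12.92
tcp_pos: [0.5354, -0.016, 0.1041]
orientation: [-0.248, 3.13, 0.0]
contact_force: [-6.7, 0.8, 23.6]
grip_width: 0.0189
```

```bash
python3 -c "
from h import *
st([.5347,-.0160,.102])"
```

```text
t 12.925 tcp [ 0.5354 -0.016   0.1041] yaw 9.1 z [ 1.6e-03  1.0e-04 -1.0e+00] F [-6.7  0.8 23.6] M [ 0.1   1.62 -0.01] w 0.01887912197192632
shift [0.7 0.1 2.1]
level rotvec [-0.0001  0.0016  0.    ]
```

>>> play_rows([
  [12,[0.5,0,-2],[0,0,0]],
  [12,[2.2,0,-2],[0,0,0]],
  [12,[2.2,0,0],[0,0,0]],
  [12,[2.2,0,3],[0,0,0]],
  [12,[2.2,0,3],[0,0,0]],
])

```text
clock: 13.55
tcp_pos: [0.5344, -0.0163, 0.104]
orientation: [-0.246, 3.128, 0.003]
contact_force: [-8.7, 0.8, 33.3]
grip_width: 0.0196
```

```bash
python3 -c "
from h import *
st([.5347,-.0160,.102])"
```

```text
t 13.55 tcp [ 0.5344 -0.0163  0.104 ] yaw 9.0 z [ 0.0037  0.002  -1.    ] F [-8.7  0.8 33.3] M [ 0.3   2.07 -0.01] w 0.019642044640856907
shift [-0.3  0.3  2. ]
level rotvec [ 0.0014  0.004  -0.    ]
```

>>> play_rows([
  [12,[0,0,-40],[0,0,0]],
  [12,[0,0,-80],[0.001,0.004,0]],
  [12,[26,-42,-80],[0.001,0.004,0]],
  [12,[52,-84,-80],[0.001,0.004,0]],
  [12,[78,-126,-80],[0.001,0.004,0]],
  [12,[104,-168,-60],[0.001,0.004,0]],
  [12,[128,-207,-20],[0.001,0.004,0]],
  [12,[128,-207,30],[0.001,0.004,0]],
])

```text
clock: 14.55
tcp_pos: [0.439, -0.2448, 0.0726]
orientation: [-0.236, 3.132, -0.004]
contact_force: [1.8, 1.5, -1.7]
grip_width: 0.0194
```

```bash
python3 -c "
from h import *
im,d,K,W=grab('wrist')
st([.440,-.241,.042])"
```

```text
t 14.6 tcp [ 0.4359 -0.2407  0.0665] yaw 8.8 z [-0.0086  0.0018 -1.    ] F [-1.   0.9 -5.3] M [0.04 0.13 0.01] w 0.019430845873837425
shift [-4.3 -1.  24.5]
level rotvec [ 0.0031 -0.0083  0.    ]
```

>>> play_rows([
  [12,[-3,0,12],[0.002,-0.004,0]],
  [12,[-3,0,20],[0.002,-0.004,0]],
  [12,[-3,0,23],[0.002,-0.004,0]],
  [12,[-3,0,24.5],[0.002,-0.004,0]],
  [12,[-3,0,24.5],[0.002,-0.004,0]],
])

```text
clock: 15.22
tcp_pos: [0.4392, -0.2403, 0.0426]
orientation: [0.242, -3.129, -0.001]
contact_force: [-0.2, -0.4, -1.2]
grip_width: 0.0194
```

```bash
python3 -c "
from h import *
st([.440,-.241,.042])"
```

```text
t 15.225 tcp [ 0.4392 -0.2403  0.0426] yaw 8.8 z [-3.1e-03  1.0e-04 -1.0e+00] F [-0.2 -0.4 -1.2] M [-0.04  0.02  0.03] w 0.01943716673758624
shift [-0.7 -0.9  0.6]
level rotvec [ 0.0006 -0.003   0.    ]
```

>>> play_rows([
  [12,[0,0,1.5],[0,-0.003,0]],
  [12,[0,0,2],[0,-0.003,0]],
  [40,[0,0,1.5],[0,-0.003,0]],
  [50,[0,0,1.5],[0,-0.003,0]],
  [60,[0,0,-40],[0,-0.003,0]],
  [60,[0,0,-100],[0,-0.003,0]],
  [60,[12,-55,-150],[0,-0.003,0]],
  [60,[24,-110,-158],[0,-0.003,0]],
])

```text
clock: 16.23
tcp_pos: [0.4352, -0.348, 0.2026]
orientation: [-0.248, 3.127, -0.001]
contact_force: [1.2, 0.2, -0.0]
grip_width: 0.06
```

```bash
python3 -c "
from h import *
grab('wrist')
sock(.432,-.353,'s2')
sock(.440,-.241)"
```

```text
top [ 434.1 -352.8] [20.6 19.2] 8.7 depth z 0.0761
skirt top circ ((434.5787048339844, -352.21954345703125), 19.898099899291992)
tcp [ 0.4321 -0.3553  0.2026] tool yaw deg 8.4 zaxis [ 0.0043 -0.0063 -1.    ]
shift to top (z .04) [ -1.8   3.3 162.5]
top [ 437.7 -240.9] [21.4 22. ] 8.5 depth z 0.0759
skirt top circ ((438.6158752441406, -239.86160278320312), 20.08204460144043)
tcp [ 0.4323 -0.3514  0.2008] tool yaw deg 8.5 zaxis [ 0.0019 -0.0024 -1.    ]
shift to top (z .04) [-21.4 108.9 160.5]
```

>>> play_rows([
  [60,[-1.7,-1.5,50],[0,0.002,0]],
  [50,[-1.7,-1.5,100],[0,0.002,0]],
  [45,[-1.7,-1.5,140],[0,0.002,0]],
  [45,[-1.7,-1.5,159],[0,0.002,0]],
  [45,[-1.7,-1.5,159],[0,0.002,0]],
  [12,[-1.7,-1.5,159],[0,0.002,0]],
  [12,[-1.7,-1.5,159],[0,0.002,0]],
  [12,[-1.7,-1.5,159],[0,0.002,0]],
], squeeze=80)

```text
clock: 17.38
tcp_pos: [0.4356, -0.3538, 0.0434]
orientation: [-0.232, 3.131, -0.007]
contact_force: [0.0, 0.5, 7.1]
grip_width: 0.019
```

```bash
python3 -c "
from h import *
st([.5362,-.0160,.112])"
```

```text
t 17.375 tcp [ 0.4356 -0.3538  0.0434] yaw 8.5 z [ 0.0028 -0.0041 -1.    ] F [0.  0.5 7.1] M [0.21 0.08 0.01] w 0.0190021066459996
shift [-149.5  318.9  -69.7]
level rotvec [-0.0045  0.0021  0.    ]
```

>>> play_rows([
  [12,[0,0,-55],[0,0,0]],
  [12,[0,0,-110],[0,0,0]],
  [12,[-23,48,-145],[-0.004,0,-0.01]],
  [12,[-46,96,-145],[-0.004,0,-0.01]],
  [12,[-69,144,-145],[-0.004,0,-0.01]],
  [12,[-92,192,-145],[-0.004,0,-0.01]],
  [12,[-115,240,-140],[-0.004,0,-0.01]],
  [12,[-136,284,-130],[-0.004,0,-0.01]],
])

```text
clock: 18.38
tcp_pos: [0.5286, -0.0502, 0.1732]
orientation: [-0.249, 3.127, 0.0]
contact_force: [0.4, -0.2, -1.2]
grip_width: 0.019
```

```bash
python3 -c "
from h import *
grab('wrist');grab('wrist')
st([.537,-.0160,.116])"
```

```text
t 18.475 tcp [ 0.5288 -0.0453  0.1718] yaw 9.6 z [ 0.0017  0.0025 -1.    ] F [-0.  -0.7 -2.2] M [ 0.01  0.09 -0.  ] w 0.01887536705721676
shift [-12.9  27.4  55.9]
level rotvec [ 0.0022  0.0021 -0.    ]
```

>>> play_rows([
  [12,[-13,27.5,10],[0.002,0.002,0.01]],
  [12,[-13,27.5,35],[0.002,0.002,0.01]],
  [12,[-13,27.5,52],[0.002,0.002,0.01]],
  [12,[-13,27.5,52],[0.002,0.002,0.01]],
  [12,[-13,27.5,52],[0.002,0.002,0.01]],
])

```text
clock: 19.1
tcp_pos: [0.5374, -0.0167, 0.1206]
orientation: [-0.245, 3.131, 0.0]
contact_force: [0.6, -0.0, -2.4]
grip_width: 0.0188
```

```bash
python3 -c "
from h import *
st([.537,-.0160,.104])"
```

```text
t 19.1 tcp [ 0.5374 -0.0167  0.1206] yaw 9.0 z [ 9.e-04  1.e-04 -1.e+00] F [ 0.6 -0.  -2.4] M [-0.04  0.01  0.01] w 0.018790387246285487
shift [ 0.3  0.8 16.6]
level rotvec [-0.      0.0009  0.    ]
```

>>> play_rows([
  [12,[0.3,0.6,6],[0,0,0]],
  [12,[0.3,0.6,12],[0,0,0]],
  [12,[0.3,0.6,16],[0,0,0]],
  [12,[0.3,0.6,20],[0,0,0]],
  [12,[0.3,0.6,20],[0,0,0]],
])

```text
clock: 19.73
tcp_pos: [0.5374, -0.0161, 0.1004]
orientation: [-0.245, 3.131, -0.0]
contact_force: [2.1, -0.2, -3.2]
grip_width: 0.0191
```

```bash
python3 -c "
from h import *
st([.537,-.0160,.092])"
```

```text
t 19.725 tcp [ 0.5374 -0.0161  0.1004] yaw 9.0 z [ 1.5e-03  1.0e-04 -1.0e+00] F [ 2.1 -0.2 -3.2] M [ 0.01 -0.28 -0.  ] w 0.019057921353751492
shift [0.4 0.1 8.4]
level rotvec [-0.0001  0.0014  0.    ]
```

>>> play_rows([
  [12,[0,0,3],[0,0,0]],
  [12,[0,0,6],[0,0,0]],
  [12,[0,0,8],[0,0,0]],
  [12,[0,0,9.5],[0,0,0]],
  [12,[0,0,9.5],[0,0,0]],
])

```text
clock: 20.35
tcp_pos: [0.5379, -0.0161, 0.0938]
orientation: [-0.244, 3.13, 0.003]
contact_force: [-11.1, 0.9, 32.7]
grip_width: 0.0189
```

```bash
python3 -c "
from h import *
st([.537,-.0160,.092])"
```

```text
t 20.35 tcp [ 0.5379 -0.0161  0.0938] yaw 8.9 z [ 0.0022  0.0022 -1.    ] F [-11.1   0.9  32.7] M [ 0.24  2.61 -0.05] w 0.018933422683290804
shift [0.9 0.3 1.8]
level rotvec [ 0.0019  0.0025 -0.    ]
```

>>> play_rows([
  [12,[0,0,0.5],[0.002,0.002,0]],
  [12,[0,0,0.5],[0.002,0.002,0]],
  [12,[0,0,0.5],[0.002,0.002,0]],
])

```text
clock: 20.72
tcp_pos: [0.5377, -0.0161, 0.094]
orientation: [0.244, -3.132, -0.001]
contact_force: [-3.8, 0.5, 11.7]
grip_width: 0.0192
```

```bash
python3 - <<'E'
from h import *
st()
im,d,K,W=grab("wrist"); P=cloud(d,K,W); hsv=cv2.cvtColor(im,cv2.COLOR_RGB2HSV)
near=np.hypot(P[...,0]-.536,P[...,1]+.016)<.025
k=near&(hsv[...,1]<60)&(P[...,2]>.07)&(P[...,2]<.11)
print("wrist skirt z hist",np.histogram(P[k][:,2],bins=8))
im2,d,K,W=grab("side"); P=cloud(d,K,W); hsv=cv2.cvtColor(im2,cv2.COLOR_RGB2HSV)
near=np.hypot(P[...,0]-.536,P[...,1]+.016)<.03
b=near&(hsv[...,0]>100)&(hsv[...,0]<125)&(hsv[...,1]>100); print("side blue z",np.percentile(P[b][:,2],[2,50,98]) if b.any() else 0)
save("end",np.vstack([cv2.resize(im,(480,300)),cv2.resize(im2[150:275,220:420],(480,300))]))
im3,d,K,W=grab("top"); P=cloud(d,K,W); hsv=cv2.cvtColor(im3,cv2.COLOR_RGB2HSV)
m=((hsv[...,0]>20)&(hsv[...,0]<35)&(hsv[...,1]>150)&(P[...,2]>.06)&(abs(P[...,0]-.53)<.1)&(P[...,2]<.09))
print("yellow",cv2.minAreaRect((P[m][:,:2]*1000).astype(np.float32)))
E
```

```text
t 20.725 tcp [ 0.5377 -0.0161  0.094 ] yaw 8.9 z [-1.e-04  6.e-04 -1.e+00] F [-3.8  0.5 11.7] M [ 0.14  1.16 -0.02] w 0.019243274959311635
level rotvec [ 0.0006  0.     -0.    ]
wrist skirt z hist (array([ 259,  136,  301, 1320,    1,   54,  228,  298]), array([0.0700178 , 0.07501535, 0.0800129 , 0.08501045, 0.090008  ,
       0.09500555, 0.1000031 , 0.10500065, 0.1099982 ]))
side blue z [0.08807921 0.11123152 0.13245408]
yellow ((504.55322265625, 53.857418060302734), (41.99641036987305, 60.82167053222656), 10.348714828491211)
```

View pics/end.png

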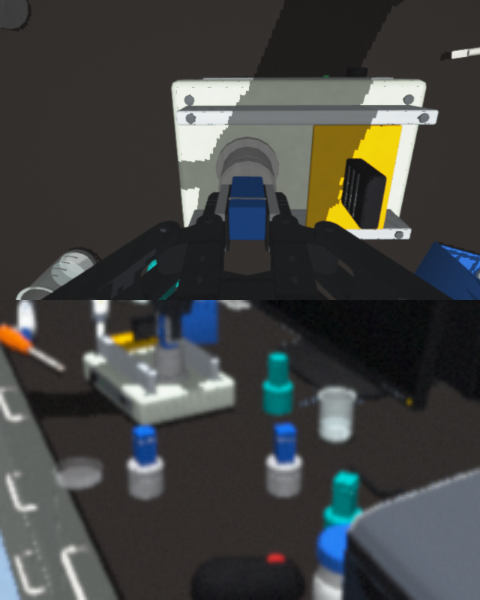

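The seated socket's skirt top reads about 86 mm, which is 50 + 36 as expected. The lock is still open, and the other two sockets, the beaker and the dish are standing where they should be.

```bash
python3 -c "
from h import *
st(); print(r.hand_in())"
```

```text
t 20.875 tcp [ 0.5378 -0.0161  0.094 ] yaw 8.9 z [-0.e+00  6.e-04 -1.e+00] F [-5.2  0.1 11.8] M [ 0.15  1.14 -0.06] w 0.019060195199150302
level rotvec [ 0.0006  0.0001 -0.    ]
the job is handed in; nothing more can be done
None
```

I slid the lock to its end stop, found the fitting socket on the second try, and handed in at 20.9 s while still gripping it on the nut. No verdict was reported.

- **Lock:** it stopped against a 16 N resistance. The close-up camera then put it at the fully open position.
- **First socket (near the petri dish):** it stopped about 12 mm above its seated height at several positions and at both possible orientations. I stood it back upright about 2 mm from where it had been.
- **Second socket (right front):** it went on without resistance and stopped at 94 mm, close to the 93.4 mm expected when seated. Its skirt top measured 85–90 mm, against 86 mm expected. It is held upright with about 12 N pressing down; the grip is set to 80 N.
- **Third socket, beaker and dish:** I did not touch any of them. The last picture shows both loose sockets upright, with the beaker and dish in place.

**Checks that disagreed:**
- The three estimates of the nut's position differed by 2–3 mm, so the socket's centring rests on the hex fit rather than a direct measurement.
- A sideways force appeared whenever I pressed down; I took it for arm flex.
- The last overhead check of the lock was partly hidden by the gripper (42 mm of its 82 mm visible), so I relied on the close-up picture.

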